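# Wedge a printed cell holder tight in its fixture

## Task

Take the wooden wedge out of its rack, stand it thin end down in the slot of the clamping fixture and let go of it. Then pick up the white tapper and with its flat foot tap the wedge down gently until it goes no further and the cell holder is clamped tight, without overloading the wedge or the printed holder. Stand the tapper upright on the bare table again and let go, leaving the spare holder and the bottle where they are.

Things in the scene. Friction and masses are not known exactly. Their poses are not given: they have to be found in the camera images.
- fixture: Aluminium base plate 90 x 230 x 10 mm, fixed to the table; origin at the centre of its underside, z up. It clamps along its y. From its -y end to its +y end stand on it: a fixed wall (top 90 mm above the table), the wedge slot, the sliding jaw, the cell holder, and a steel end stop with a stiff rubber face (35 N/mm), adjustable: its setting differs by some mm each time.
- slot (a point): The slot's mouth at the fixed wall: middle of the wall's inner top edge, 90 mm above the table, axes as the fixture's. The slot reaches from here to +y, 14 to 15 mm wide at the mouth; along x it is 34 mm long between 10 mm thick cheeks, centred here. Wall side vertical; jaw side leans 1 in 5, slot narrowing downwards to fit the wedge.
- jaw (a joint): Steel jaw, in m, grows towards the holder (fixture +y). Starts at 0 to 0.001; about 2 N sliding friction, no spring. Pushed by the wedge, it pushes the holder against the end stop; tight clamping starts somewhere between 0.0015 and 0.006 and squeezes the rubber by up to 1 mm more. The wedge sinks 5 mm per 1 mm of jaw.
- jaw_edge (a point): On the jaw: middle of its upper edge at the slot, 90 mm above the table, facing point slot across the slot's mouth; moves with the jaw.
- wedge_center (a point): Wooden wedge, 105 mm tall, 70 g, thin end down in a grey rack (45 mm tall, thin end 5 mm above the table). Point half-way up. z up the wedge; x across its parallel faces, 30 mm apart (grip these, in the upper half). -y face vertical, 8 mm from this point; +y face leans 1 in 5: 5 mm thick at the thin end, 26 mm at the flat top (from 8 mm to -y to 18 mm to +y).
- wedge: The whole wedge; origin level with its thin end, 5 mm to +y of wedge_center, same axes. It goes in the slot with its vertical -y face to the fixed wall, axes as the fixture's. Let down loosely, its thin end comes to 35 to 46 mm above the table. Under about 8 N drives it on until the holder meets the stop, then the force climbs 6 to 14 N per mm; 15 to 20 N is enough, over 45 N spoils it.
- holder: Black printed block of six tubes, 2 x 3, 36 x 54 x 55 mm (x, y, z), standing loose on the fixture's plate between jaw and end stop; origin at the centre of its underside. It is tight when the jaw presses it with 5 N or more, which the wedge then holds by friction on its own; over 28 N cracks it. The gripper's fingers are not to force the wedge home.
- tapper_center (a point): White plastic tapper, round, 115 mm tall, 200 to 330 g, upright on the table; point on its axis half-way up, 57.5 mm above its flat foot. Foot: a head 42 mm in diameter, 35 mm tall; then it narrows to a round handle 26 mm in diameter, from 45 to 115 mm above the foot. Grip it by the handle.
- tapper: The whole tapper; its origin is at the centre of its foot, z along its axis to the handle.
- spare_holder: A second block of six black tubes, same size, standing on the table; bystander, origin at the centre of its underside.
- bottle: Clear bottle with a white cap, 60 mm in diameter, 170 mm tall, on the table; bystander, origin at the centre of its underside.
Mind the look-alikes: they are no part of the job. What is shaped like the tapper but blue, red or yellow is not meant.

How it is judged:
On the way, in this order (a step that is already met when the one before it is completed fails the run):
1. the wedge stands in the slot, thin end down, let go of, the holder not yet clamped (z of wedge in the frame of fixture between 0.01 and 0.06 m and x of wedge in the frame of fixture between -0.006 and 0.006 m and y of wedge in the frame of fixture between -0.073 and -0.058 m and angle between wedge's own z axis and vertical below 0.15 rad and contact force between the fingers and wedge below 0.2 N and contact force between jaw and holder below 3 N), for 0.2 s.
2. the wedge has been driven home with the tapper: the tapper is on it and the jaw clamps the holder (contact force between tapper and wedge above 3 N and contact force between jaw and holder above 5 N and contact force between the fingers and wedge below 0.2 N), for 0.03 s.
At the end, for the whole second after the job is handed in: The wedge stands upright (0.12 rad) at rest in the slot and keeps the holder clamped by itself: over 5 N from the jaw, holder level on the plate. The tapper stands upright (0.1 rad) at rest on the table, foot within 6 mm of it (contact force between jaw and holder above 5 N and y of wedge in the frame of fixture between -0.073 and -0.058 m and z of wedge in the frame of fixture below 0.04 m and angle between wedge's own z axis and vertical below 0.12 rad and linear speed of wedge below 0.01 m/s and z of holder in the frame of fixture below 0.016 m and angle between each of holder, tapper's own z axis and vertical below 0.1 rad and height (world z) of tapper below 0.006 m and linear speed of tapper below 0.02 m/s); the robot touches nothing.
It fails at once if more than 45 N on the wedge from the tapper (contact force between tapper and wedge above 45 N).
It fails at once if the holder squeezed with more than 28 N (contact force between jaw and holder above 28 N).
It fails at once if the wedge forced home by the gripper instead of the tapper (contact force between the fingers and wedge above 0.5 N and contact force between jaw and holder above 5 N).
It fails at once if the spare holder or the bottle displaced by more than 30 mm (distance of any of spare_holder, bottle from where it was at the start of the episode above 0.03 m).
It also fails if it takes over 66 s, if anything falls off the work surface, if the arm or the gripper's body presses on something with over 40 N, if the wrist force passes 120 N, or if a joint passes its speed limit or range.

## Robot

A 6-joint arm with a two-finger parallel gripper is mounted at the origin on the work surface. World frame = base frame: x ahead of the robot, y to its left, z up, the work surface at z = 0. Lengths are in m, angles in rad, forces in N, time in s.
With the tool pointing down it reaches from about 0.35 to 0.775 m from the base axis. Payload 7.3 kg.
Tool frame: the origin (TCP) lies at the centre of the arm's flange, where the gripper is bolted on; the fingertips stand 178 mm ahead of it and the grasp point (between the pads) lies 159 mm ahead of it; z points along the fingers, y is the line along which they close (so a half turn about z gives the same grasp; the last joint's range is limited). The gripper opens to 92 mm and grips with 3 to 60 N. Pads are 19 mm wide; open, the fingers measure 130 mm over their backs; the gripper's body (75 mm by 190 mm) begins 47 mm behind the grasp point.
Start: joints at [-1.3, 0.342, 1.524, -0, 1.275, -0.146], TCP at [0.213, -0.48, 0.405] pointing down, gripper open.
Joint ranges: [-2.53, 2.53], [-0.77, 2.02], [0.04, 2.7], [-1, 4.14], [0.28, 2.66], [-3.11, 3.11]. Speed limits (rad/s): [2.57, 2.57, 3.14, 3.14, 3.14, 3.14].

## Interface

Orientations are given as a unit quaternion [x, y, z, w].
In Python, from rig import * gives the robot as it stands. The module is installed in compiled form; this text tells all that it offers.
- The arm moves only by the tool arm_command, never from a script. Its argument "moves" is a list of rows, each an object of numbers: "jaw": the finger opening in cm, from 0 to 9.18; "dx", "dy", "dz": the shift along the tool's x, y, z in cm; "ax", "ay", "az": the turn, a rotation vector about the tool's x, y, z in degrees. A call has 1 to 10 rows; each row is the pose to reach, as a shift and turn from the pose commanded when the call began, along the tool's axes at that moment; what a row does not reach only later rows make up. A row lasts 1/8 s, in which the tool goes at most 62.5 mm and 10.7 degrees, less where a joint would pass 70% of its speed; a pose out of reach is approached as far as the arm can. A call with a gripper value outside its range is refused whole. The fingers move at their own pace and stop on an object; "grip_force" is the grip in N (left out, the last holds). Time passes only in rows, so rows that repeat a pose let the fingers close. It gives the time, the measured TCP pose, the force, the opening and the grip force at its end, in the units of the state.
- state(): the state, without advancing time (a new reading comes with each control period).
- snapshot(name): name is "side" or "top"; returns (picture, depth): 384x512x3 uint8, red, green, blue; 384x512 float32, m along the optical axis (not along the pixel's ray), 0 where there is no reading.
- get_calibration(name): a dict with "fovy" (degrees; the focal length in pixels is half the picture's height over the tangent of half this angle, whatever the lens; pixels are square), "cx", "cy" (the principal point, pixels), "origin" and "attitude" of the camera in the world. Camera axes: x right, y down, z forward; pixel columns grow to the right and rows downward; lengths in m; the calibration is good to about 2 mm. A picture is of the moment at which its call begins. get_calibration takes no time and is no camera call.
- close_job(): hands the job in; it is judged then, once.
The state is a dict: "clock": time; "joints": joint angles; "qvel": joint speeds; "effort": joint torques, N m; "ee_pos": TCP position; "eef_rot": TCP orientation; "contact_force": force on the tool from outside, world axes, zero at the start; "wrist_torque": the same for the moment, N m; "finger_gap": opening from 0.0 (shut) to 1.0 (fully open); "grip_force": force on a finger pad.
Only numpy, scipy, OpenCV 4.12 (cv2) and the standard library are available. Lean on these libraries where they do the work, as an engineer would, in place of code of your own. Each camera call takes 0.05 s, during which the arm holds its last target. There are 200 camera calls.

## Working session

There is one attempt and no reset: what is moved stays moved. The work goes in short steps, Python scripts to look and compute and a tool call to move; the robot and the scene stay as the last step left them, time stands still between calls to the robot, and variables do not carry over. Pictures are saved under pics/ and viewed, at most 11 in all, crops included, and the job is handed in when it is done.

Besides the shell and the picture viewer there is one more tool, called after "Request:" as name(argument=value, ...) on one line, values as JSON. arm_command: Moves the arm, as the interface text tells. Its arguments: {"type":"object","properties":{"moves":{"type":"array"},"grip_force":{"type":"number"}},"required":["moves"]}

```bash
mkdir -p pics; cat > h.py <<'E'
from rig import *
import numpy as np, cv2
from scipy.spatial.transform import Rotation as R
def cal(n):
    c=get_calibration(n); f=192/np.tan(np.radians(c["fovy"])/2)
    a=np.array(c["attitude"],float)
    M=R.from_quat(a).as_matrix() if a.size==4 else a.reshape(3,3)
    return f,c["cx"],c["cy"],np.array(c["origin"]),M
def pts(n,d):
    f,cx,cy,o,M=cal(n); v,u=np.mgrid[0:384,0:512]
    return np.stack([(u-cx)/f*d,(v-cy)/f*d,d],-1)@M.T+o
def plane(n,u,v,z):
    f,cx,cy,o,M=cal(n); r=M@np.array([(u-cx)/f,(v-cy)/f,1]); return o+r*(z-o[2])/r[2]
def grab(n,tag):
    p,d=snapshot(n); cv2.imwrite(f"pics/{tag}.png",p[:,:,::-1]); np.savez(f"{tag}.npz",p=p,d=d); return p,d
E
python3 - <<'E'
from h import *
for n in("top","side"):
    print(get_calibration(n)); grab(n,n+"0")
s=state(); print(s)
a=[cv2.imread(f"pics/{n}0.png") for n in("top","side")]
E
```

```text
{'fovy': 55.7868864511015, 'cx': 256.25474613601284, 'cy': 192.40257442410018, 'origin': array([ 0.4356761 , -0.00096824,  0.92925287]), 'attitude': array([-0.70246602,  0.70870407, -0.04535997,  0.04714341])}
{'fovy': 53.927756463608894, 'cx': 256.23583804774614, 'cy': 188.6516772795967, 'origin': array([0.28812731, 0.71925274, 0.77095002]), 'attitude': array([-0.16640469,  0.89703646, -0.40280928,  0.07334674])}
{'clock': 0.1, 'joints': array([-1.30001822e+00,  3.42640119e-01,  1.52489958e+00, -1.52131850e-05,
        1.27539248e+00, -1.46010036e-01]), 'qvel': array([ 0.00056394, -0.00251729, -0.00246375,  0.00117627, -0.00076301,
        0.00025685]), 'effort': array([ 2.36901156e-03, -4.32004023e+01, -2.44696158e+01,  7.20771868e-02,
        5.26158046e-02, -3.60297042e-05]), 'ee_pos': array([ 0.21251595, -0.4799385 ,  0.40412865]), 'eef_rot': array([ 9.78363746e-01,  2.06891110e-01, -4.90170465e-05, -6.68008958e-04]), 'contact_force': array([0.1144639 , 0.10790811, 0.23361215]), 'wrist_torque': array([-0.0091708 , -0.01773212, -0.04047603]), 'grip_force': 0.0, 'finger_gap': 1.000177987309268}
```

View pics/top0.png

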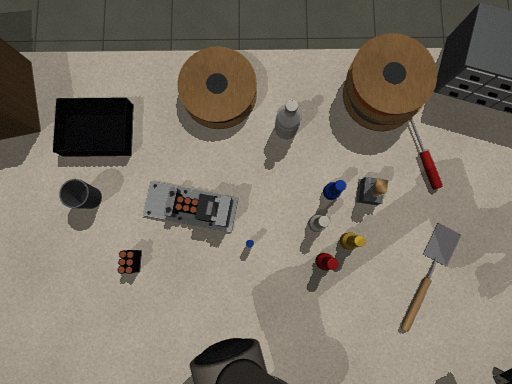

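View pics/side0.png

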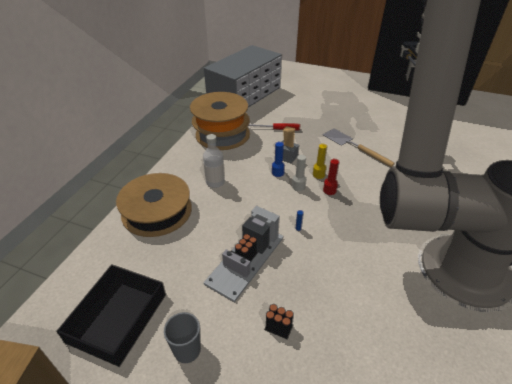

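Top: fixture at about (190,206) with the wall at its right end. Wedge in rack at (375,188), white tapper at (319,222) between the blue, yellow and red look-alikes, bottle (288,120), spare holder (129,262). The side view agrees: wedge (289,138), tapper (300,172), fixture (247,250). Next I enlarge the key regions and read the depth.

```bash
python3 - <<'E'
from h import *
t=cv2.imread("pics/top0.png"); 
a=cv2.resize(t[170:245,135:245],(800,545),interpolation=cv2.INTER_CUBIC)[:300*2]
cv2.imwrite("pics/cA.png",a)
b=cv2.resize(t[165:285,300:400],(500,600),interpolation=cv2.INTER_CUBIC); cv2.imwrite("pics/cB.png",b)
D=np.load("top0.npz")["d"]; P=pts("top",D)
np.set_printoptions(precision=3,suppress=True,linewidth=250)
Z=(P[...,2]*1000).round().astype(int)
print("fixture z"); print(Z[178:236:2,140:242:3])
print("wedge"); print(Z[172:208:2,354:392:2])
print("tapper"); print(Z[210:236:2,306:332:2])
print(P[300,300],P[60,160])
E
```

```text
fixture z
[[ -1   0   0   0   0   1  -2  -3  -1  -2   1  -1  -2   1   2   2   0  -2   1  -1  -1  -2   2   1  -1  -1   1  -2  -2   0  -4   1  -1   1]
 [ -1  -2  -2   0   0  -1   1  -1   1   0  -1   0   0   1  -1   0  -4  -1  -2   1   0  -1  -1   0  -3  -1   2   0  -1  -1   0   0   0   0]
 [  3  -3   2  -2   7  12  -3   0  -2  -1   0  -2   0   1   4   1  -1   1  -3  -4  -2  -1  -1  -3  -2  -1  -3   1   0   1  -2  -1   0  -2]
 [  3  -2  -1   2   9  12   8  10   8   6  -1  -1   1   2   0   1  -3   0   0   1  -1  -1  -3   0  -2  -1   0  -4  -1   0  -2   0   0  -1]
 [ -3  -4   3  12   9  13   9  12  10  12  13   9   8   1   1  -1  -1   1  -2   0  -1  -1   0   0   0  -1   0  -3   1   0   3   0   1   0]
 [  0  -1   3   7  10   4  11  12  14   9  53  56  54   6  12  11  10  -1  -1   1  -2   1  -1   0  -1  -1  -1  -2   0   2   1  -2  -1  -1]
 [ -1   1  -2   6  12  11  10  11   7  10  57  57  54  29   8  12   9   9   9  10  -1   4  -2   0  -2   0  -1  -1   4  -2  -2   0   0   0]
 [ -3  -1   0  11   9  11   9  10   8   9  59  59  53  24   8  12  10  11   8   7  10   9  13   8  -2  -5   1  -1   0
[... 4439 characters left out ...]
  0  -1   0   1  -1   1   2  -2   1   0  -3  -1]
 [  0  -1   0  -1  -2   0   2   3   1   2  -1   3  -1]
 [ -2   1   0   1  40  41  42  37 115 116 115  -1  -3]
 [  1  -1  10  37  39  52  97 114 112 117 115 115   2]
 [  0   0  32  40  43  78 109 115 113 115 116 118  -1]
 [  1   2  37  41  54  81 108 116 116 116 116 115   0]
 [ -2   3  34  40  48  72 102 112 115 118 116 115   1]
 [ -3  -4  27  36  42  57  82 103 113 112 113   1   1]
 [  1  -2  11  36  40  45  46  43  40  34  -2  -1   0]
 [ -2  -2   1   9  33  37  38  39  36   0  -2   0  -1]
 [  1  -1  -2  -1  -2  -1   1   0   1   1   0  -1  -1]
 [  0   1  -3  -2   0   2  -3   0   2   0  -2   0  -1]]
[ 0.287 -0.106 -0.   ] [ 0.924  0.259 -0.001]
```

View pics/cA.png

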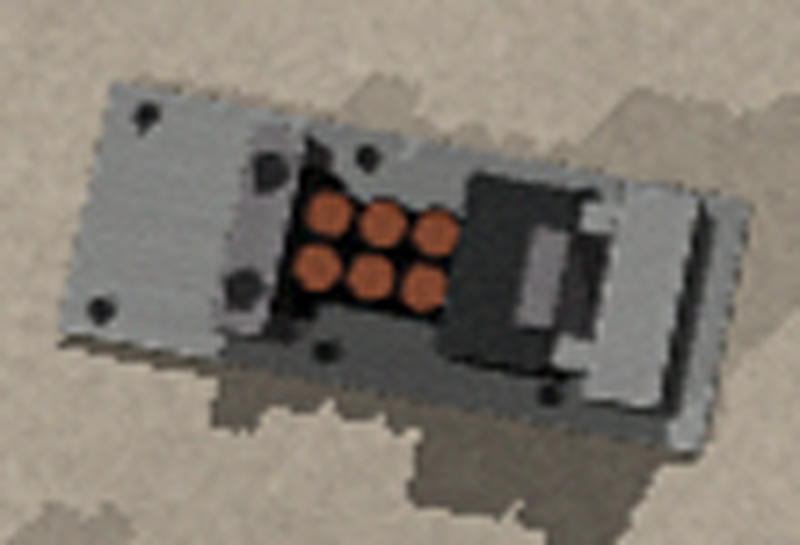

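View pics/cB.png

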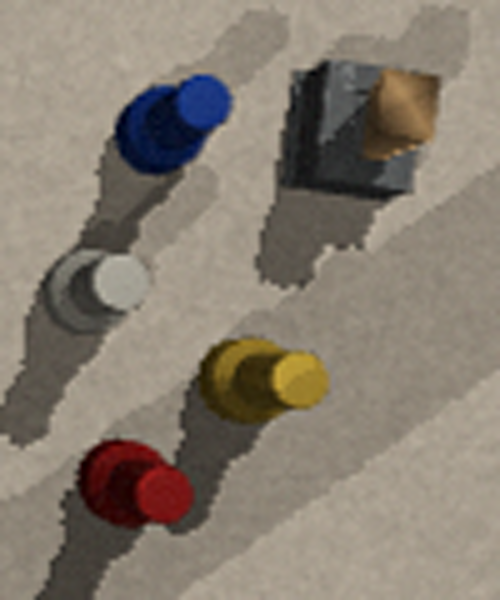

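```bash
python3 - <<'E'
from h import *
np.set_printoptions(precision=4,suppress=True,linewidth=200)
def rect(n,q): 
    r=cv2.minAreaRect((q*1000).astype(np.float32)); print(n,len(q),np.round(r[0],1),np.round(r[1],1),round(r[2],1), np.round(cv2.boxPoints(r),0).tolist())
for n in("top","side"):
    d=np.load(n+"0.npz"); P=pts(n,d["d"]); X,Y,Z=P[...,0],P[...,1],P[...,2]; rgb=d["p"].astype(int)
    print("==",n)
    fx=(abs(X-.43)<.12)&(abs(Y-.16)<.18)
    m=fx&(Z>.005)&(Z<.1)
    k=cv2.connectedComponentsWithStats(m.astype(np.uint8)); lab=k[1]; i=1+np.argmax(k[2][1:,4]); M=lab==i
    rect("plate",P[M&(Z>.006)&(Z<.014)][:,:2])
    rect("all",P[M&(Z<.095)][:,:2])
    rect("top88",P[M&(Z>.082)&(Z<.095)][:,:2])
    w=(abs(X-.46)<.06)&(abs(Y+.28)<.07)&(Z<.12)
    rect("wtop",P[w&(Z>.105)][:,:2]); rect("rack",P[w&(Z>.039)&(Z<.049)][:,:2])
    br=w&(Z>.05)&(Z<.105)
    for lo in (.05,.06,.07,.08,.09):
        q=P[br&(Z>=lo)&(Z<lo+.01)]; print(lo,len(q),q.min(0) if len(q) else"",q.max(0) if len(q) else"")
    q=P[w&(Z>.105)]; print(q.mean(0))
    g=rgb.max(2)-rgb.min(2)
    t=(abs(X-.37)<.05)&(abs(Y+.14)<.05)&(Z>.108)&(Z<.125)&(g<40)
    q=P[t]; print("tap",len(q),q.mean(0) if len(q) else"", (q.max(0)-q.min(0)) if len(q) else"")
    t=(abs(X-.37)<.05)&(abs(Y+.14)<.05)&(Z>.005)&(Z<.034)&(g<40); q=P[t]; print("tapfoot",len(q),q.min(0) if len(q) else"",q.max(0) if len(q) else"")
a=cv2.imread("pics/side0.png"); c=cv2.resize(a[115:200,262:347],(595,595),interpolation=cv2.INTER_CUBIC); cv2.imwrite("pics/cC.png",c)
E
```

```text
== top
plate 1071 [522.8 169.7] [230.3  89.7] 79.0 [[457.0, 65.0], [545.0, 48.0], [589.0, 274.0], [501.0, 291.0]]
all 2601 [522.8 169.7] [230.3  89.7] 79.0 [[457.0, 65.0], [545.0, 48.0], [589.0, 274.0], [501.0, 291.0]]
top88 757 [510.1 103.2] [75.2 69.6] 78.1 [[468.0, 74.0], [536.0, 59.0], [552.0, 133.0], [484.0, 147.0]]
wtop 118 [ 432.1 -228.7] [24.8 24.3] 65.6 [[416.0, -235.0], [438.0, -245.0], [448.0, -222.0], [426.0, -212.0]]
rack 60 [ 433.3 -223.8] [25.3 34.8] 73.8 [[413.0, -231.0], [446.0, -241.0], [454.0, -217.0], [420.0, -207.0]]
0.05 11 [ 0.4199 -0.2269  0.0507] [ 0.4436 -0.2158  0.0591]
0.06 11 [ 0.4201 -0.2261  0.0621] [ 0.4435 -0.2154  0.0699]
0.07 12 [ 0.4202 -0.2259  0.0705] [ 0.4434 -0.2158  0.0788]
0.08 11 [ 0.4204 -0.225   0.0819] [ 0.4433 -0.2162  0.0889]
0.09 13 [ 0.4206 -0.2294  0.0913] [ 0.4454 -0.2161  0.0998]
[ 0.4324 -0.2277  0.114 ]
tap 1 [ 0.3732 -0.174   0.113 ] [0. 0. 0.]
tapfoot 24 [ 0.3213 -0.1876  0.0055] [ 0.3976 -0.1457  0.0335]
== side
plate 988 [509.2 175.4] [231.4  60.9] 78.6 [[456.0, 68.0], [516.0, 56.0], [562.0, 283.0], [502.0, 295.0]]
all 2868 [
[... 161 characters left out ...]
2.0], [555.0, 137.0], [486.0, 152.0]]
wtop 48 [ 433.  -224.9] [21.8 24. ] 71.5 [[418.0, -231.0], [441.0, -239.0], [448.0, -218.0], [425.0, -211.0]]
rack 33 [ 432.  -220.5] [32.2 20.7] 19.0 [[413.0, -216.0], [420.0, -235.0], [451.0, -225.0], [444.0, -205.0]]
0.05 22 [ 0.4211 -0.2243  0.0505] [ 0.4441 -0.2123  0.0595]
0.06 21 [ 0.4213 -0.2271  0.0605] [ 0.4458 -0.2129  0.07  ]
0.07 24 [ 0.4211 -0.2235  0.07  ] [ 0.4458 -0.2129  0.0797]
0.08 22 [ 0.4213 -0.2286  0.0804] [ 0.4441 -0.2117  0.0899]
0.09 22 [ 0.4213 -0.2251  0.0903] [ 0.4458 -0.2104  0.0995]
[ 0.4331 -0.2226  0.1123]
tap 2 [ 0.3725 -0.1623  0.1102] [0.0012 0.006  0.0032]
tapfoot 8 [ 0.3636 -0.1653  0.0057] [ 0.3655 -0.1517  0.0323]
```

View pics/cC.png

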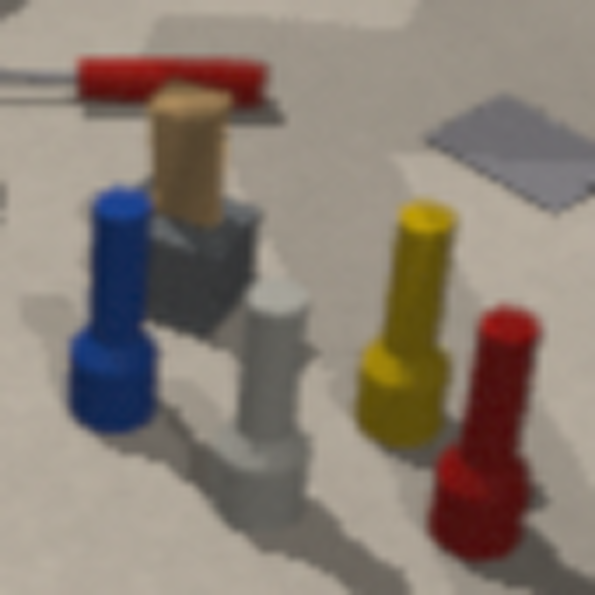

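The crop shows the wedge at (190,150) behind the blue one. My windows caught neighbouring objects, so I redo the wedge and the tapper within pixel windows.

```bash
python3 - <<'E'
from h import *
np.set_printoptions(precision=4,suppress=True,linewidth=200)
def rect(n,q):
    if len(q)<3: print(n,len(q));return
    r=cv2.minAreaRect((q[:,:2]*1000).astype(np.float32)); print(n,len(q),np.round(r[0],1),np.round(r[1],1),round(r[2],1), np.round(cv2.boxPoints(r),0).tolist(),"zmed",round(np.median(q[:,2]),4))
W={"top":((355,395,172,206),(306,331,210,236)),"side":((281,300,124,166),(290,308,150,193))}
for n in("top","side"):
    d=np.load(n+"0.npz"); P=pts(n,d["d"]); Z=P[...,2]; rgb=d["p"].astype(int)
    print("==",n); v,u=np.mgrid[0:384,0:512]
    win=lambda b:(u>=b[0])&(u<b[1])&(v>=b[2])&(v<b[3])
    br=win(W[n][0])&(rgb[...,0]-rgb[...,2]>35)&(Z>.04)&(Z<.13)
    rect("wtop",P[br&(Z>.106)])
    for lo in range(45,105,10): rect(lo,P[br&(Z>=lo/1e3)&(Z<lo/1e3+.01)])
    g=rgb.max(2)-rgb.min(2)
    rect("rack",P[win(W[n][0])&(g<30)&(Z>.004)&(Z<.055)]); rect("racktop",P[win(W[n][0])&(g<30)&(Z>.039)&(Z<.05)])
    t=win(W[n][1])&(Z<.13)&(g<40)
    for a,b in((.110,.125),(.05,.11),(.038,.045),(.004,.036)):
        q=P[t&(Z>a)&(Z<b)]
        if len(q)>4: c,r=cv2.minEnclosingCircle((q[:,:2]*1000).astype(np.float32)); print("tap",a,len(q),np.round(c,1),round(r,1),q.mean(0))
    for nm,col in(("spare",(.39,.31)),):pass
E
```

```text
== top
wtop 141 [ 556.7 -285.6] [25.5 29.5] 82.2 [[540.0, -296.0], [570.0, -300.0], [573.0, -275.0], [544.0, -271.0]] zmed 0.1096
45 4 [ 561.9 -292.2] [11.6 42.1] 80.7 [[540.0, -294.0], [582.0, -301.0], [584.0, -290.0], [542.0, -283.0]] zmed 0.0504
55 5 [ 541.4 -290.5] [7.7 0.5] 83.2 [[541.0, -294.0], [541.0, -294.0], [542.0, -287.0], [542.0, -287.0]] zmed 0.0588
65 1
75 8 [ 555.1 -284.9] [34.5  6.4] 24.2 [[538.0, -289.0], [541.0, -295.0], [572.0, -281.0], [570.0, -275.0]] zmed 0.0803
85 2
95 5 [ 554.7 -283.6] [35.7  4.5] 29.8 [[538.0, -291.0], [540.0, -294.0], [571.0, -277.0], [569.0, -273.0]] zmed 0.0999
rack 475 [ 554.4 -302.5] [97.6 61.1] 80.7 [[516.0, -346.0], [577.0, -356.0], [592.0, -259.0], [532.0, -249.0]] zmed 0.0428
racktop 311 [ 557.  -287.6] [47.6 61.1] 81.8 [[523.0, -307.0], [584.0, -316.0], [591.0, -268.0], [530.0, -260.0]] zmed 0.0442
tap 0.11 103 [ 477.1 -150.1] 12.5 [ 0.4771 -0.15    0.1145]
tap 0.05 46 [ 475.9 -147.5] 12.4 [ 0.4741 -0.141   0.0816]
tap 0.038 58 [ 477.1 -149.8] 18.7 [ 0.4752 -0.1428  0.0409]
tap 0.004 51 [ 486.4 -157.6] 32.4 [ 0.4737 -0.1422  0.0254
[... 642 characters left out ...]
2] 24.3 [[535.0, -275.0], [542.0, -291.0], [575.0, -277.0], [568.0, -260.0]] zmed 0.0896
95 29 [ 555.  -274.4] [35.9 16.7] 26.0 [[535.0, -275.0], [543.0, -290.0], [575.0, -274.0], [567.0, -259.0]] zmed 0.1007
rack 241 [ 561.6 -249.6] [122.8  59.7] 82.0 [[524.0, -306.0], [583.0, -315.0], [600.0, -193.0], [541.0, -185.0]] zmed 0.0341
racktop 95 [ 562.9 -250.2] [122.5  59.5] 80.5 [[523.0, -306.0], [582.0, -316.0], [602.0, -195.0], [544.0, -185.0]] zmed 0.0434
tap 0.11 43 [ 479.4 -147.3] 13.3 [ 0.478  -0.1455  0.1138]
tap 0.05 143 [ 477.7 -145.1] 13.2 [ 0.4763 -0.1388  0.0809]
tap 0.038 48 [ 500.4 -201.6] 79.9 [ 0.4895 -0.1669  0.0415]
tap 0.004 185 [ 499.4 -213.3] 91.1 [ 0.4948 -0.1808  0.0202]
```

```bash
python3 - <<'E'
from h import *
np.set_printoptions(precision=1,suppress=True,linewidth=200)
yaw=np.radians(-11.0); c=np.array([.5235,.171])
for n in("top","side"):
    d=np.load(n+"0.npz"); P=pts(n,d["d"]); Z=P[...,2]
    q=P[...,:2]-c; fx=(q[...,0]*np.cos(yaw)+q[...,1]*np.sin(yaw))*1000; fy=(-q[...,0]*np.sin(yaw)+q[...,1]*np.cos(yaw))*1000
    m=(abs(fx)<60)&(abs(fy)<125)&(Z<.11)
    w=m&(Z>.08)
    print("==",n,"hi fx range",np.percentile(fx[w],[1,99]),"fy",np.percentile(fy[w],[1,99]))
    z=m&(Z>.005); print("plate fx",np.percentile(fx[z],[.5,99.5]),"fy",np.percentile(fy[z],[.3,99.7]))
    for lo in range(-108,-20,3):
        b=m&(fy>=lo)&(fy<lo+3)
        A=b&(abs(fx)<14); B=b&(abs(fx)>20)&(abs(fx)<40)&(Z>.05)
        print(lo,"mid z",np.percentile(Z[A]*1e3,[10,50,90]) if A.sum() else "-",A.sum(),"| hi out", fx[b&(Z>.08)].min() if (b&(Z>.08)).sum() else "",fx[b&(Z>.08)].max() if (b&(Z>.08)).sum() else "")
    # low cells inside slot => x extent of slot
    s=m&(fy>-78)&(fy<-60)&(Z<.08)&(abs(fx)<26); print("slot cells",s.sum(),np.sort(fx[s])[[0,2,-3,-1]],np.sort(fy[s])[[0,-1]])
a=cv2.imread("pics/side0.png"); b=cv2.imread("pics/top0.png")
cv2.imwrite("pics/cD.png",np.hstack([cv2.resize(a[200:255,230:295],(520,440),interpolation=cv2.INTER_CUBIC),]))
E
```

```text
== top hi fx range [-34.   32.5] fy [-106.3  -32.1]
plate fx [-44.7  44.5] fy [-116.   112.4]
-108 mid z [ 9.7 53.  89.8] 49 | hi out -35.15216186993797 34.302492744256625
-105 mid z [87.1 89.4 90.6] 14 | hi out -35.43663561041659 33.19712766098932
-102 mid z [87.8 90.4 91.7] 17 | hi out -33.71965732831081 32.0286532899589
-99 mid z [88.9 89.8 91.4] 14 | hi out -34.6187672037683 34.17933917287638
-96 mid z [87.6 88.8 90.2] 16 | hi out -35.02493045607715 33.674293713809135
-93 mid z [88.1 89.5 91.7] 14 | hi out -35.362721122425235 33.34559992736555
-90 mid z [88.7 89.2 91.1] 17 | hi out -33.60262001280337 32.25270509549329
-87 mid z [87.4 88.9 90.5] 16 | hi out -34.477969061888345 34.348441961676954
-84 mid z [88.4 90.3 92.1] 13 | hi out -34.910804353470986 33.6584153796369
-81 mid z - 0 | hi out -26.120753135334212 26.15249393917716
-78 mid z [46.  49.6 50.5] 7 | hi out -26.710299780362213 25.77133611682334
-75 mid z [51.6 59.4 65. ] 25 | hi out -27.033236832997485 24.759545776993576
-72 mid z [67.4 74.7 80.2] 24 | hi out -27.322508467299354 24.19288287700152
-69 mid z [82.4 86.1 89.
[... 2783 characters left out ...]
5789314 26.324569446319174
-45 mid z [83.6 84.2 85.1] 7 | hi out -27.97545349666627 27.92267679721848
-42 mid z [82.8 84.6 85.4] 10 | hi out -29.410299151798394 28.475023886621493
-39 mid z [83.1 84.2 85.3] 11 | hi out -29.487308721092674 28.908078074493687
-36 mid z [82.8 83.9 85.5] 9 | hi out -25.467838925335528 29.311981183071772
-33 mid z [71.9 83.5 85.6] 18 | hi out -29.794234304417877 25.57564278779613
-30 mid z [61.7 72.5 82.6] 61 | hi out -29.329609399436983 29.73950512847143
-27 mid z [63.9 65.2 78.2] 8 | hi out -24.63428994866245 -24.63428994866245
-24 mid z [63.  64.8 66.2] 10 | hi out  
-21 mid z [64.  65.2 67. ] 12 | hi out  
slot cells 15 [-26.  -25.9  -1.8  18. ] [-78.  -71.8]
```

View pics/cD.png

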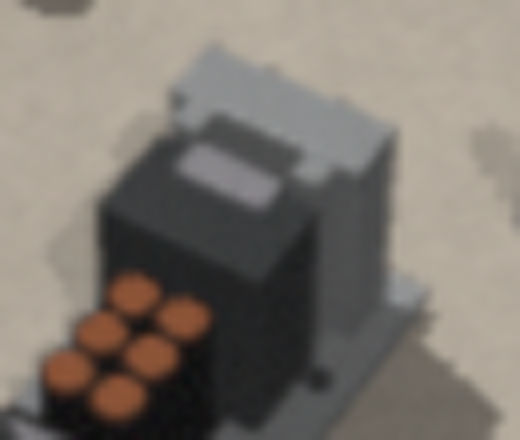

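Side crop: the wall (280,100) with its cheeks, the slot between (200,125) and (290,165), then the jaw and the holder. Wedge origin is at (0.557,-0.285) with yaw -8.3°. The fixture is at (0.5235,0.171) with yaw -11°, its wall face at y_f≈-0.0805. The tapper is at (0.478,-0.1485).

```bash
cat > go.py <<'E'
import sys
from h import *
# usage: go.py x y z toolY_yaw_deg -> move numbers ; also prints state
s=state(); p=s["ee_pos"]; Q=R.from_quat(s["eef_rot"])
print("t",round(s["clock"],2),"pos",p.round(4),"F",s["contact_force"].round(1),"gap",round(s["finger_gap"],3),"grip",round(s["grip_force"],1),"toolY yaw",np.degrees(np.arctan2(*Q.as_matrix()[[1,0],1])).round(2),"tilt",np.degrees(np.arccos(-Q.as_matrix()[2,2])).round(2))
if len(sys.argv)>3:
    x,y,z,w=map(float,sys.argv[1:5]); w=np.radians(w)
    Y=np.array([np.cos(w),np.sin(w),0]); Zt=np.array([0,0,-1.]); T=R.from_matrix(np.stack([np.cross(Y,Zt),Y,Zt],1))
    print("dxyz cm",(Q.inv().apply(np.array([x,y,z])-p)*100).round(2),"a deg",np.degrees((Q.inv()*T).as_rotvec()).round(2))
E
python3 go.py .557 -.2855 .33 -8.3
```

```text
t 0.1 pos [ 0.2125 -0.4799  0.4041] F [0.1 0.1 0.2] gap 1.0 grip 0.0 toolY yaw -66.12 tilt 0.08
dxyz cm [39.37 -3.82  7.43] a deg [-6.000e-02 -5.000e-02 -5.782e+01]
```

Request:
arm_command(moves=[{"dx":39.4,"dy":-3.8,"dz":7.4,"az":-57.8,"jaw":9.1},{"dx":39.4,"dy":-3.8,"dz":7.4,"az":-57.8,"jaw":9.1},{"dx":39.4,"dy":-3.8,"dz":7.4,"az":-57.8,"jaw":9.1},{"dx":39.4,"dy":-3.8,"dz":7.4,"az":-57.8,"jaw":9.1},{"dx":39.4,"dy":-3.8,"dz":7.4,"az":-57.8,"jaw":9.1},{"dx":39.4,"dy":-3.8,"dz":7.4,"az":-57.8,"jaw":9.1},{"dx":39.4,"dy":-3.8,"dz":7.4,"az":-57.8,"jaw":9.1},{"dx":39.4,"dy":-3.8,"dz":7.4,"az":-57.8,"jaw":9.1},{"dx":39.4,"dy":-3.8,"dz":7.4,"az":-57.8,"jaw":9.1},{"dx":39.4,"dy":-3.8,"dz":7.4,"az":-57.8,"jaw":9.1}])

```text
$.moves[0]: bad value
```

```bash
python3 go.py .557 -.2855 .254 -8.3; python3 - <<'E'
from h import *
a,_=grab("side","side1"); b,_=grab("top","top1")
c=np.hstack([cv2.resize(a[60:210,220:370],(400,400)),cv2.resize(b[120:270,280:430],(400,400))]); cv2.imwrite("pics/cE.png",c[:,:,::-1])
E
```

```text
t 0.1 pos [ 0.2125 -0.4799  0.4041] F [0.1 0.1 0.2] gap 1.0 grip 0.0 toolY yaw -66.12 tilt 0.08
dxyz cm [39.37 -3.81 15.03] a deg [-6.000e-02 -5.000e-02 -5.782e+01]
```

View pics/cE.png

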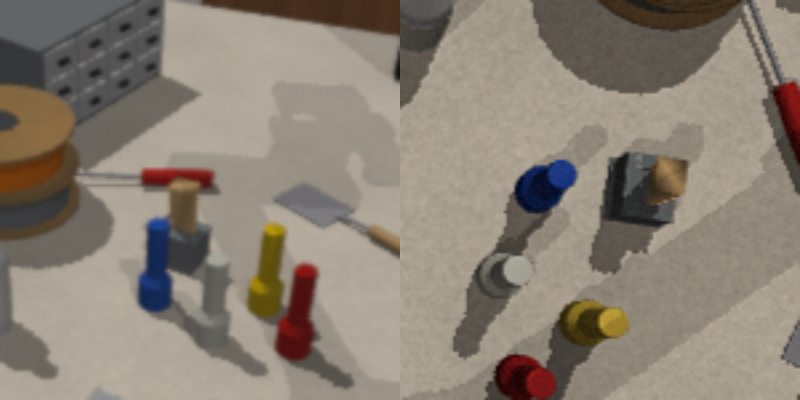

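The move was refused, so the arm hasn't moved. The picture shows the unchanged scene. I retry with every key given.

Request:
arm_command(moves=[{"dx":39.4,"dy":-3.8,"dz":7.4,"ax":0,"ay":0,"az":-57.8,"jaw":9.1},{"dx":39.4,"dy":-3.8,"dz":7.4,"ax":0,"ay":0,"az":-57.8,"jaw":9.1}], grip_force=20)

```text
clock: 0.45
ee_pos: [0.3203, -0.4194, 0.3814]
eef_rot: [0.922, 0.387, 0.0, 0.0]
contact_force: [0.1, -0.8, 0.4]
finger_gap: 0.993
grip_force: 0.0
```

```bash
python3 go.py .557 -.2855 .33 -8.3
```

```text
t 0.45 pos [ 0.3203 -0.4194  0.3814] F [ 0.1 -0.8  0.4] gap 0.993 grip 0.0 toolY yaw -44.42 tilt 0.02
dxyz cm [26.13  7.53  5.14] a deg [ 2.000e-02  1.000e-02 -3.612e+01]
```

Request:
arm_command(moves=[{"dx":26.1,"dy":7.5,"dz":5.1,"ax":0,"ay":0,"az":-36.1,"jaw":9.1},{"dx":26.1,"dy":7.5,"dz":5.1,"ax":0,"ay":0,"az":-36.1,"jaw":9.1},{"dx":26.1,"dy":7.5,"dz":5.1,"ax":0,"ay":0,"az":-36.1,"jaw":9.1},{"dx":26.1,"dy":7.5,"dz":5.1,"ax":0,"ay":0,"az":-36.1,"jaw":9.1},{"dx":26.1,"dy":7.5,"dz":5.1,"ax":0,"ay":0,"az":-36.1,"jaw":9.1},{"dx":26.1,"dy":7.5,"dz":5.1,"ax":0,"ay":0,"az":-36.1,"jaw":9.1},{"dx":26.1,"dy":7.5,"dz":5.1,"ax":0,"ay":0,"az":-36.1,"jaw":9.1}])

```text
clock: 1.32
ee_pos: [0.5558, -0.2871, 0.3307]
eef_rot: [0.758, 0.652, -0.0, -0.0]
contact_force: [0.7, 0.1, 0.1]
finger_gap: 0.992
grip_force: 0.0
```

```bash
python3 go.py .557 -.2855 .254 -8.3
```

```text
t 1.32 pos [ 0.5558 -0.2871  0.3307] F [0.7 0.1 0.1] gap 0.992 grip 0.0 toolY yaw -8.55 tilt 0.04
dxyz cm [0.18 0.1  7.67] a deg [-0.04  0.01 -0.25]
```

Request:
arm_command(moves=[{"dx":0.1,"dy":0.1,"dz":4,"ax":0,"ay":0,"az":0,"jaw":9.1},{"dx":0.1,"dy":0.1,"dz":7.6,"ax":0,"ay":0,"az":0,"jaw":9.1},{"dx":0.1,"dy":0.1,"dz":7.6,"ax":0,"ay":0,"az":0,"jaw":9.1},{"dx":0.1,"dy":0.1,"dz":7.6,"ax":0,"ay":0,"az":0,"jaw":2},{"dx":0.1,"dy":0.1,"dz":7.6,"ax":0,"ay":0,"az":0,"jaw":2},{"dx":0.1,"dy":0.1,"dz":7.6,"ax":0,"ay":0,"az":0,"jaw":2},{"dx":0.1,"dy":0.1,"dz":7.6,"ax":0,"ay":0,"az":0,"jaw":2},{"dx":0.1,"dy":0.1,"dz":7.6,"ax":0,"ay":0,"az":0,"jaw":2},{"dx":0.1,"dy":0.1,"dz":7.6,"ax":0,"ay":0,"az":0,"jaw":2}], grip_force=15)

```text
clock: 2.45
ee_pos: [0.5575, -0.2858, 0.2547]
eef_rot: [0.758, 0.653, -0.0, -0.0]
contact_force: [0.2, -0.2, -0.2]
finger_gap: 0.39
grip_force: 0.0
```

```bash
python3 go.py
```

```text
t 2.45 pos [ 0.5575 -0.2858  0.2547] F [ 0.2 -0.2 -0.2] gap 0.39 grip 0.0 toolY yaw -8.53 tilt 0.0
```

Request:
arm_command(moves=[{"dx":0,"dy":0,"dz":0,"ax":0,"ay":0,"az":0,"jaw":2},{"dx":0,"dy":0,"dz":0,"ax":0,"ay":0,"az":0,"jaw":2},{"dx":0,"dy":0,"dz":0,"ax":0,"ay":0,"az":0,"jaw":2},{"dx":0,"dy":0,"dz":0,"ax":0,"ay":0,"az":0,"jaw":2}])

```text
clock: 2.95
ee_pos: [0.5575, -0.2859, 0.2547]
eef_rot: [0.758, 0.653, -0.0, 0.0]
contact_force: [0.4, -0.6, 0.1]
finger_gap: 0.324
grip_force: 15.0
```

```bash
python3 go.py
```

```text
t 2.95 pos [ 0.5575 -0.2859  0.2547] F [ 0.4 -0.6  0.1] gap 0.324 grip 15.0 toolY yaw -8.53 tilt 0.0
```

Request:
arm_command(moves=[{"dx":0,"dy":0,"dz":-5,"ax":0,"ay":0,"az":0,"jaw":2},{"dx":0,"dy":0,"dz":-10,"ax":0,"ay":0,"az":0,"jaw":2},{"dx":0,"dy":0,"dz":-16,"ax":0,"ay":0,"az":0,"jaw":2},{"dx":0,"dy":0,"dz":-16,"ax":0,"ay":0,"az":0,"jaw":2},{"dx":0,"dy":0,"dz":-16,"ax":0,"ay":0,"az":0,"jaw":2}])

```text
clock: 3.58
ee_pos: [0.5573, -0.2857, 0.4142]
eef_rot: [0.758, 0.653, -0.0, -0.0]
contact_force: [0.1, -0.3, -0.6]
finger_gap: 0.328
grip_force: 15.0
```

```bash
python3 go.py .5107 .1051 .375 -11
```

```text
t 3.58 pos [ 0.5573 -0.2857  0.4142] F [ 0.1 -0.3 -0.6] gap 0.328 grip 15.0 toolY yaw -8.53 tilt 0.04
dxyz cm [ 37.96 -10.4    3.94] a deg [-0.04 -0.01  2.47]
```

Request:
arm_command(moves=[{"dx":5.5,"dy":-1.5,"dz":0,"ax":0,"ay":0,"az":0.5,"jaw":2},{"dx":11,"dy":-3,"dz":0,"ax":0,"ay":0,"az":1,"jaw":2},{"dx":16.5,"dy":-4.5,"dz":0,"ax":0,"ay":0,"az":1.5,"jaw":2},{"dx":22,"dy":-6,"dz":0,"ax":0,"ay":0,"az":2,"jaw":2},{"dx":27.5,"dy":-7.5,"dz":0,"ax":0,"ay":0,"az":2.5,"jaw":2},{"dx":33,"dy":-9,"dz":0,"ax":0,"ay":0,"az":2.5,"jaw":2},{"dx":38,"dy":-10.4,"dz":0,"ax":0,"ay":0,"az":2.5,"jaw":2},{"dx":38,"dy":-10.4,"dz":2,"ax":0,"ay":0,"az":2.5,"jaw":2},{"dx":38,"dy":-10.4,"dz":3.9,"ax":0,"ay":0,"az":2.5,"jaw":2},{"dx":38,"dy":-10.4,"dz":3.9,"ax":0,"ay":0,"az":2.5,"jaw":2}])

```text
clock: 4.82
ee_pos: [0.5104, 0.1055, 0.3729]
eef_rot: [0.772, 0.636, -0.003, -0.002]
contact_force: [0.2, -0.3, -0.9]
finger_gap: 0.325
grip_force: 15.0
```

```bash
python3 go.py .5107 .1051 .35 -11; python3 - <<'E'
from h import *
np.set_printoptions(precision=1,suppress=True,linewidth=200)
yaw=np.radians(-11.0); c=np.array([.5235,.171])
for n in("top","side"):
    p,D=grab(n,n+"2"); P=pts(n,D); Z=P[...,2]; rgb=p.astype(int)
    q=P[...,:2]-c; fx=(q[...,0]*np.cos(yaw)+q[...,1]*np.sin(yaw))*1000; fy=(-q[...,0]*np.sin(yaw)+q[...,1]*np.cos(yaw))*1000
    br=(rgb[...,0]-rgb[...,2]>35)&(abs(fx)<25)&(fy>-95)&(fy<-30)&(Z>.1)&(Z<.26)
    print(n,br.sum())
    for lo in np.arange(.11,.24,.01):
        b=br&(Z>=lo)&(Z<lo+.01)
        if b.sum()>3: print(round(lo,2),b.sum(),"fx",np.percentile(fx[b],[2,50,98]),"fy",np.percentile(fy[b],[2,50,98]))
    w=(Z>.085)&(Z<.095)&(abs(fx)<50)&(fy>-115)&(fy<-84); print("wall",np.percentile(fx[w],[1,99]),np.percentile(fy[w],[1,99]),w.sum())
a=cv2.imread("pics/side2.png"); cv2.imwrite("pics/cF.png",cv2.resize(a[130:265,200:340],(700,600) if 0 else (622,600),interpolation=cv2.INTER_CUBIC))
E
```

```text
t 4.83 pos [0.5104 0.1055 0.3729] F [ 0.2 -0.3 -0.9] gap 0.325 grip 15.0 toolY yaw -11.01 tilt 0.38
dxyz cm [-0.03  0.06  2.29] a deg [-0.36  0.1  -0.01]
top 0
wall [-34.6  33. ] [-106.4  -90.2] 190
side 275
0.12 6 fx [-12.   -4.8   8. ] fy [-74.4 -73.5 -72.7]
0.13 26 fx [-15.5  -3.2  10.1] fy [-73.2 -71.8 -70.3]
0.14 23 fx [-15.3  -3.4   9.7] fy [-71.8 -69.3 -67.6]
0.15 27 fx [-15.7  -6.2  10.6] fy [-71.5 -67.2 -65.6]
0.16 30 fx [-16.3  -4.1  11.6] fy [-70.9 -65.1 -63.5]
0.17 30 fx [-15.5  -4.8  12.9] fy [-71.  -62.8 -60.8]
0.18 27 fx [-15.1  -1.9  12.1] fy [-64.  -60.4 -59.2]
0.19 22 fx [-10.9   0.4  11.8] fy [-60.  -58.  -56.6]
0.2 23 fx [-11.8   1.3  11.9] fy [-59.1 -56.6 -55. ]
0.21 17 fx [-7.5  4.2 11.8] fy [-55.1 -53.8 -52.8]
0.22 43 fx [-12.    3.6  11.2] fy [-64.1 -53.5 -50.8]
wall [-35.   34.1] [-103.3  -84.4] 150
```

View pics/cF.png

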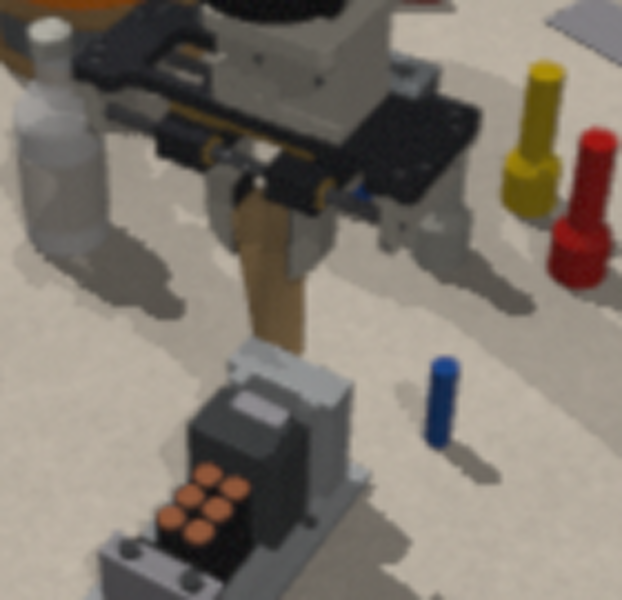

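The wedge hangs thin end down over the slot. In the side view its thin end is at y_f≈-78.5..-73.5, very close to the wall face, so I shift +2.5 mm in fixture y before entering. x is centred.

Request:
arm_command(moves=[{"dx":0.25,"dy":0,"dz":0,"ax":0,"ay":0,"az":0,"jaw":2},{"dx":0.25,"dy":0,"dz":0,"ax":0,"ay":0,"az":0,"jaw":2},{"dx":0.25,"dy":0,"dz":1,"ax":0,"ay":0,"az":0,"jaw":2},{"dx":0.25,"dy":0,"dz":2,"ax":0,"ay":0,"az":0,"jaw":2},{"dx":0.25,"dy":0,"dz":2.8,"ax":0,"ay":0,"az":0,"jaw":2},{"dx":0.25,"dy":0,"dz":3.4,"ax":0,"ay":0,"az":0,"jaw":2},{"dx":0.25,"dy":0,"dz":4,"ax":0,"ay":0,"az":0,"jaw":2},{"dx":0.25,"dy":0,"dz":4,"ax":0,"ay":0,"az":0,"jaw":2}])

```text
clock: 5.92
ee_pos: [0.5114, 0.1078, 0.3352]
eef_rot: [0.772, 0.636, -0.0, -0.0]
contact_force: [1.0, -0.5, -0.3]
finger_gap: 0.323
grip_force: 15.0
```

```bash
python3 go.py .5109 .1055 .32 -11
```

```text
t 5.92 pos [0.5114 0.1078 0.3352] F [ 1.  -0.5 -0.3] gap 0.323 grip 15.0 toolY yaw -11.03 tilt 0.05
dxyz cm [-0.24 -0.01  1.53] a deg [-0.05  0.02 -0.03]
```

Request:
arm_command(moves=[{"dx":0,"dy":0,"dz":0.5,"ax":0,"ay":0,"az":0,"jaw":2},{"dx":0,"dy":0,"dz":1,"ax":0,"ay":0,"az":0,"jaw":2},{"dx":0,"dy":0,"dz":1.3,"ax":0,"ay":0,"az":0,"jaw":2},{"dx":-0.15,"dy":0,"dz":1.6,"ax":0,"ay":0,"az":0,"jaw":2},{"dx":-0.15,"dy":0,"dz":2,"ax":0,"ay":0,"az":0,"jaw":2},{"dx":-0.15,"dy":0,"dz":2,"ax":0,"ay":0,"az":0,"jaw":2}])

```text
clock: 6.68
ee_pos: [0.5112, 0.1063, 0.3154]
eef_rot: [0.772, 0.636, -0.0, -0.0]
contact_force: [-0.1, -0.1, -0.5]
finger_gap: 0.327
grip_force: 15.0
```

```bash
python3 go.py .5109 .1055 .30 -11
```

```text
t 6.67 pos [0.5112 0.1063 0.3154] F [-0.1 -0.1 -0.5] gap 0.327 grip 15.0 toolY yaw -11.04 tilt 0.04
dxyz cm [-0.08 -0.01  1.54] a deg [-0.03  0.01 -0.04]
```

Request:
arm_command(moves=[{"dx":-0.05,"dy":0,"dz":0.3,"ax":0,"ay":0,"az":0,"jaw":2},{"dx":-0.1,"dy":0,"dz":0.6,"ax":0,"ay":0,"az":0,"jaw":2},{"dx":-0.1,"dy":0,"dz":0.9,"ax":0,"ay":0,"az":0,"jaw":2},{"dx":-0.1,"dy":0,"dz":1.2,"ax":0,"ay":0,"az":0,"jaw":2},{"dx":-0.1,"dy":0,"dz":1.2,"ax":0,"ay":0,"az":0,"jaw":2}])

```text
clock: 7.3
ee_pos: [0.511, 0.1053, 0.3034]
eef_rot: [0.772, 0.636, -0.0, -0.0]
contact_force: [0.1, -0.8, -0.5]
finger_gap: 0.324
grip_force: 15.0
```

```bash
python3 go.py
```

```text
t 7.3 pos [0.511  0.1053 0.3034] F [ 0.1 -0.8 -0.5] gap 0.324 grip 15.0 toolY yaw -11.03 tilt 0.03
```

Request:
arm_command(moves=[{"dx":0,"dy":0,"dz":0.2,"ax":0,"ay":0,"az":0,"jaw":2},{"dx":0,"dy":0,"dz":0.4,"ax":0,"ay":0,"az":0,"jaw":2},{"dx":0,"dy":0,"dz":0.5,"ax":0,"ay":0,"az":0,"jaw":2},{"dx":0,"dy":0,"dz":0.5,"ax":0,"ay":0,"az":0,"jaw":2}])

```text
clock: 7.8
ee_pos: [0.511, 0.1053, 0.2986]
eef_rot: [0.772, 0.636, -0.0, 0.0]
contact_force: [0.6, -0.4, 0.5]
finger_gap: 0.327
grip_force: 15.0
```

```bash
python3 go.py
```

```text
t 7.8 pos [0.511  0.1053 0.2986] F [ 0.6 -0.4  0.5] gap 0.327 grip 15.0 toolY yaw -11.04 tilt 0.02
```

Request:
arm_command(moves=[{"dx":0,"dy":0,"dz":0.3,"ax":0,"ay":0,"az":0,"jaw":2},{"dx":0,"dy":0,"dz":0.3,"ax":0,"ay":0,"az":0,"jaw":2},{"dx":0,"dy":0,"dz":0.3,"ax":0,"ay":0,"az":0,"jaw":6},{"dx":0,"dy":0,"dz":0.3,"ax":0,"ay":0,"az":0,"jaw":6},{"dx":0,"dy":0,"dz":0.3,"ax":0,"ay":0,"az":0,"jaw":6},{"dx":0,"dy":0,"dz":0.3,"ax":0,"ay":0,"az":0,"jaw":6},{"dx":0,"dy":0,"dz":0.3,"ax":0,"ay":0,"az":0,"jaw":6},{"dx":0,"dy":0,"dz":0.3,"ax":0,"ay":0,"az":0,"jaw":6}])

```text
clock: 8.8
ee_pos: [0.511, 0.1054, 0.2957]
eef_rot: [0.772, 0.636, 0.0, 0.0]
contact_force: [-0.0, -0.0, -0.6]
finger_gap: 0.655
grip_force: 0.0
```

```bash
cat > wz.py <<'E'
from h import *
import sys
np.set_printoptions(precision=1,suppress=True,linewidth=200)
yaw=np.radians(-11.0); c=np.array([.5235,.171]); n="side"
p,D=grab(n,sys.argv[1]); P=pts(n,D); Z=P[...,2]; rgb=p.astype(int)
q=P[...,:2]-c; fx=(q[...,0]*np.cos(yaw)+q[...,1]*np.sin(yaw))*1000; fy=(-q[...,0]*np.sin(yaw)+q[...,1]*np.cos(yaw))*1000
br=(rgb[...,0]-rgb[...,2]>35)&(abs(fx)<25)&(fy>-95)&(fy<-35)&(Z>.07)&(Z<.2)
print("brown",br.sum(),"ztop pct",np.percentile(Z[br]*1e3,[80,90,97]))
for lo in np.arange(.09,.16,.01):
    b=br&(Z>=lo)&(Z<lo+.01)
    if b.sum()>3: print(round(lo,2),b.sum(),"fx",np.percentile(fx[b],[2,50,98]),"fy",np.percentile(fy[b],[2,50,98]))
b=(abs(fx)<30)&(Z>.08)&(Z<.088)&(fy>-60)&(fy<0); print("jaw front fy",np.percentile(fy[b],[90,98]),b.sum())
E
python3 go.py; python3 wz.py s3
```

```text
t 8.8 pos [0.511  0.1054 0.2957] F [-0.  -0.  -0.6] gap 0.655 grip 0.0 toolY yaw -11.03 tilt 0.0
brown 229 ztop pct [145.9 147.1 148.1]
0.09 26 fx [-14.6  -3.2  13.6] fy [-70.5 -64.  -62.3]
0.1 29 fx [-14.7  -2.   14.9] fy [-70.5 -61.5 -59.7]
0.11 28 fx [-14.7  -6.3  10.8] fy [-69.8 -59.4 -57.9]
0.12 33 fx [-14.6  -2.4  12.2] fy [-70.2 -57.4 -55.7]
0.13 32 fx [-14.9  -7.3  14.4] fy [-68.7 -55.5 -53.5]
0.14 80 fx [-14.1  -1.3  12.4] fy [-71.7 -59.8 -52.7]
jaw front fy [-29.  -27.5] 259
```

```bash
python3 - <<'E'
from h import *
d=np.load("top0.npz"); P=pts("top",d["d"]); Z=P[...,2]; hsv=cv2.cvtColor(d["p"],cv2.COLOR_RGB2HSV); v,u=np.mgrid[0:384,0:512]
for n,u0,v0 in(("blue",337,187),("yellow",356,240),("red",328,263),("tap",319,222)):
    q=P[(abs(u-u0)<15)&(abs(v-v0)<15)&(Z>.11)&(Z<.122)]; print(n,len(q),q.mean(0).round(4),q.min(0).round(3),q.max(0).round(3))
q=P[(abs(u-290)<15)&(abs(v-107)<12)&(Z>.155)&(Z<.19)]; print("bottle",q.mean(0).round(3))
E
python3 go.py .478 -.1485 .42 -11;python3 go.py .478 -.1485 .42 20
```

```text
blue 103 [ 0.5579 -0.19    0.1144] [ 0.546 -0.204  0.111] [ 0.57  -0.178  0.117]
yellow 111 [ 0.4325 -0.2282  0.1145] [ 0.421 -0.241  0.11 ] [ 0.445 -0.216  0.118]
red 112 [ 0.3832 -0.1659  0.1145] [ 0.371 -0.178  0.11 ] [ 0.395 -0.154  0.118]
tap 103 [ 0.4771 -0.15    0.1145] [ 0.466 -0.162  0.111] [ 0.488 -0.138  0.118]
bottle [ 0.725 -0.078  0.168]
t 8.85 pos [0.511  0.1053 0.2957] F [-0.9 -0.1  0.1] gap 0.651 grip 0.0 toolY yaw -11.03 tilt 0.01
dxyz cm [-25.55   1.62 -12.43] a deg [ 0.    0.   -0.03]
t 8.85 pos [0.511  0.1053 0.2957] F [-0.9 -0.1  0.1] gap 0.651 grip 0.0 toolY yaw -11.03 tilt 0.01
dxyz cm [-25.55   1.62 -12.43] a deg [ 0.000e+00  1.000e-02 -3.103e+01]
```

Request:
arm_command(moves=[{"dx":0,"dy":0,"dz":-4,"ax":0,"ay":0,"az":0,"jaw":6},{"dx":0,"dy":0,"dz":-9,"ax":0,"ay":0,"az":0,"jaw":6.5},{"dx":-4,"dy":0.3,"dz":-12.4,"ax":0,"ay":0,"az":0,"jaw":6.5},{"dx":-9,"dy":0.6,"dz":-12.4,"ax":0,"ay":0,"az":0,"jaw":6.5},{"dx":-14.5,"dy":1,"dz":-12.4,"ax":0,"ay":0,"az":0,"jaw":6.5},{"dx":-20,"dy":1.3,"dz":-12.4,"ax":0,"ay":0,"az":0,"jaw":6.5},{"dx":-25.5,"dy":1.6,"dz":-11,"ax":0,"ay":0,"az":0,"jaw":6.5},{"dx":-25.5,"dy":1.6,"dz":-7,"ax":0,"ay":0,"az":0,"jaw":6.5},{"dx":-25.5,"dy":1.6,"dz":-4,"ax":0,"ay":0,"az":0,"jaw":6.5},{"dx":-25.5,"dy":1.6,"dz":-4,"ax":0,"ay":0,"az":0,"jaw":6.5}])

```text
clock: 10.1
ee_pos: [0.4773, -0.1479, 0.334]
eef_rot: [0.772, 0.636, -0.001, -0.002]
contact_force: [-0.2, -0.9, 0.1]
finger_gap: 0.709
grip_force: 0.0
```

```bash
python3 go.py .478 -.1485 .244 -11; python3 wz.py s4
```

```text
t 10.1 pos [ 0.4773 -0.1479  0.334 ] F [-0.2 -0.9  0.1] gap 0.709 grip 0.0 toolY yaw -11.06 tilt 0.28
dxyz cm [-0.05  0.12  9.  ] a deg [-0.27 -0.07 -0.06]
brown 277 ztop pct [146.3 147.1 147.8]
0.09 27 fx [-14.9  -5.1  13.1] fy [-73.5 -63.9 -61.6]
0.1 30 fx [-14.8  -5.5  15.4] fy [-70.6 -61.3 -60.1]
0.11 30 fx [-14.7  -4.7  14. ] fy [-70.7 -59.9 -57.5]
0.12 35 fx [-15.   -4.7  15.1] fy [-73.5 -57.8 -55.9]
0.13 37 fx [-14.8  -8.7  14.4] fy [-77.8 -55.8 -54.1]
0.14 117 fx [-14.5  -1.5  15.5] fy [-77.1 -63.  -52.2]
jaw front fy [-29.  -27.6] 257
```

Request:
arm_command(moves=[{"dx":0,"dy":0.1,"dz":3,"ax":0,"ay":0,"az":0,"jaw":6.5},{"dx":0,"dy":0.1,"dz":6,"ax":0,"ay":0,"az":0,"jaw":6.5},{"dx":0,"dy":0.1,"dz":9,"ax":0,"ay":0,"az":0,"jaw":6.5},{"dx":0,"dy":0.1,"dz":9,"ax":0,"ay":0,"az":0,"jaw":6.5},{"dx":0,"dy":0.1,"dz":9,"ax":0,"ay":0,"az":0,"jaw":1.5},{"dx":0,"dy":0.1,"dz":9,"ax":0,"ay":0,"az":0,"jaw":1.5},{"dx":0,"dy":0.1,"dz":9,"ax":0,"ay":0,"az":0,"jaw":1.5},{"dx":0,"dy":0.1,"dz":9,"ax":0,"ay":0,"az":0,"jaw":1.5},{"dx":0,"dy":0.1,"dz":9,"ax":0,"ay":0,"az":0,"jaw":1.5},{"dx":0,"dy":0.1,"dz":9,"ax":0,"ay":0,"az":0,"jaw":1.5}], grip_force=40)

```text
clock: 11.4
ee_pos: [0.4789, -0.1482, 0.246]
eef_rot: [0.772, 0.636, -0.0, 0.0]
contact_force: [-2.5, 0.3, 5.0]
finger_gap: 0.275
grip_force: 40.0
```

```bash
python3 go.py
```

```text
t 11.4 pos [ 0.4789 -0.1482  0.246 ] F [-2.5  0.3  5. ] gap 0.275 grip 40.0 toolY yaw -11.03 tilt 0.01
```

Request:
arm_command(moves=[{"dx":0,"dy":0,"dz":-3,"ax":0,"ay":0,"az":0,"jaw":1.5},{"dx":0,"dy":0,"dz":-8,"ax":0,"ay":0,"az":0,"jaw":1.5},{"dx":0,"dy":0,"dz":-13,"ax":0,"ay":0,"az":0,"jaw":1.5},{"dx":0,"dy":0,"dz":-17.4,"ax":0,"ay":0,"az":0,"jaw":1.5},{"dx":0,"dy":0,"dz":-17.4,"ax":0,"ay":0,"az":0,"jaw":1.5},{"dx":0,"dy":0,"dz":-17.4,"ax":0,"ay":0,"az":0,"jaw":1.5}])

```text
clock: 12.15
ee_pos: [0.4786, -0.148, 0.4182]
eef_rot: [0.772, 0.636, -0.001, -0.001]
contact_force: [-0.3, 0.3, -3.9]
finger_gap: 0.273
grip_force: 40.0
```

```bash
python3 go.py .511 .106 .418 -11
```

```text
t 12.15 pos [ 0.4786 -0.148   0.4182] F [-0.3  0.3 -3.9] gap 0.273 grip 40.0 toolY yaw -11.03 tilt 0.16
dxyz cm [25.55 -1.68  0.04] a deg [-0.15 -0.04 -0.04]
```

Request:
arm_command(moves=[{"dx":4,"dy":-0.2,"dz":0,"ax":0,"ay":0,"az":0,"jaw":1.5},{"dx":9,"dy":-0.6,"dz":0,"ax":0,"ay":0,"az":0,"jaw":1.5},{"dx":14,"dy":-0.9,"dz":0,"ax":0,"ay":0,"az":0,"jaw":1.5},{"dx":19,"dy":-1.2,"dz":0,"ax":0,"ay":0,"az":0,"jaw":1.5},{"dx":23,"dy":-1.5,"dz":0,"ax":0,"ay":0,"az":0,"jaw":1.5},{"dx":25.5,"dy":-1.7,"dz":0,"ax":0,"ay":0,"az":0,"jaw":1.5},{"dx":25.5,"dy":-1.7,"dz":0,"ax":0,"ay":0,"az":0,"jaw":1.5},{"dx":25.5,"dy":-1.7,"dz":0.8,"ax":0,"ay":0,"az":0,"jaw":1.5},{"dx":25.5,"dy":-1.7,"dz":0.8,"ax":0,"ay":0,"az":0,"jaw":1.5}])

```text
clock: 13.28
ee_pos: [0.5108, 0.1044, 0.4102]
eef_rot: [0.772, 0.635, -0.001, -0.001]
contact_force: [-0.7, 0.2, -3.0]
finger_gap: 0.273
grip_force: 40.0
```

```bash
python3 go.py .511 .106 .393 -11; python3 wz.py s5; python3 - <<'E'
import cv2
a=cv2.imread("pics/s5.png"); cv2.imwrite("pics/cG.png",cv2.resize(a[140:265,200:330],(624,600),interpolation=cv2.INTER_CUBIC))
E
```

```text
t 13.28 pos [0.5108 0.1044 0.4102] F [-0.7  0.2 -3. ] gap 0.273 grip 40.0 toolY yaw -11.11 tilt 0.18
dxyz cm [ 0.16 -0.01  1.72] a deg [-0.17  0.06 -0.11]
brown 226 ztop pct [144.7 146.2 147.5]
0.09 24 fx [-14.9  -4.3  13.3] fy [-73.9 -63.9 -61.8]
0.1 31 fx [-14.6  -4.9  14.2] fy [-71.2 -61.9 -59.2]
0.11 29 fx [-14.8  -4.2  13.7] fy [-71.2 -59.5 -58.3]
0.12 33 fx [-14.5  -5.1  13.2] fy [-75.  -57.9 -55.9]
0.13 38 fx [-14.6  -8.7  12.8] fy [-74.1 -55.4 -53.6]
0.14 68 fx [-14.4  -4.7  15. ] fy [-72.6 -57.6 -52.1]
jaw front fy [-29.  -27.5] 262
```

View pics/cG.png

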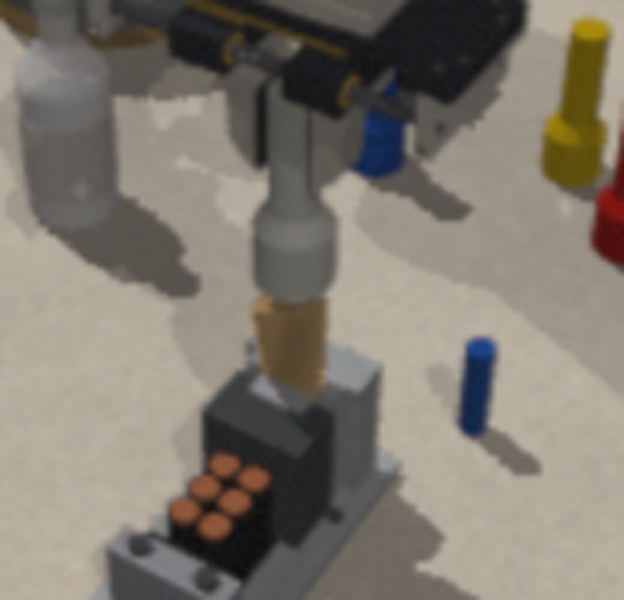

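The tapper hangs upright, centred just above the wedge top. I lower it slowly.

Request:
arm_command(moves=[{"dx":0.1,"dy":0,"dz":0.5,"ax":0,"ay":0,"az":0,"jaw":1.5},{"dx":0.1,"dy":0,"dz":1,"ax":0,"ay":0,"az":0,"jaw":1.5},{"dx":0.1,"dy":0,"dz":1.4,"ax":0,"ay":0,"az":0,"jaw":1.5},{"dx":0.1,"dy":0,"dz":1.5,"ax":0,"ay":0,"az":0,"jaw":1.5},{"dx":0.1,"dy":0,"dz":1.6,"ax":0,"ay":0,"az":0,"jaw":1.5},{"dx":0.1,"dy":0,"dz":1.7,"ax":0,"ay":0,"az":0,"jaw":1.5},{"dx":0.1,"dy":0,"dz":1.8,"ax":0,"ay":0,"az":0,"jaw":1.5},{"dx":0.1,"dy":0,"dz":1.8,"ax":0,"ay":0,"az":0,"jaw":1.5}])

```text
clock: 14.32
ee_pos: [0.5112, 0.1063, 0.3937]
eef_rot: [0.772, 0.636, -0.0, 0.0]
contact_force: [-0.4, 0.4, -3.0]
finger_gap: 0.276
grip_force: 40.0
```

```bash
python3 go.py
```

```text
t 14.32 pos [0.5112 0.1063 0.3937] F [-0.4  0.4 -3. ] gap 0.276 grip 40.0 toolY yaw -11.03 tilt 0.01
```

Request:
arm_command(moves=[{"dx":0,"dy":0,"dz":0.1,"ax":0,"ay":0,"az":0,"jaw":1.5},{"dx":0,"dy":0,"dz":0.2,"ax":0,"ay":0,"az":0,"jaw":1.5},{"dx":0,"dy":0,"dz":0.3,"ax":0,"ay":0,"az":0,"jaw":1.5},{"dx":0,"dy":0,"dz":0.3,"ax":0,"ay":0,"az":0,"jaw":1.5}])

```text
clock: 14.82
ee_pos: [0.5113, 0.1063, 0.3908]
eef_rot: [0.772, 0.636, 0.0, 0.0]
contact_force: [0.5, -0.7, 0.2]
finger_gap: 0.271
grip_force: 40.0
```

```bash
python3 go.py; python3 wz.py s6 | head -1
```

```text
t 14.82 pos [0.5113 0.1063 0.3908] F [ 0.5 -0.7  0.2] gap 0.271 grip 40.0 toolY yaw -11.03 tilt 0.03
brown 124 ztop pct [123.9 128.  132.4]
```

Request:
arm_command(moves=[{"dx":0,"dy":0,"dz":0.1,"ax":0,"ay":0,"az":0,"jaw":1.5},{"dx":0,"dy":0,"dz":0.2,"ax":0,"ay":0,"az":0,"jaw":1.5},{"dx":0,"dy":0,"dz":0.3,"ax":0,"ay":0,"az":0,"jaw":1.5}])

```text
clock: 15.25
ee_pos: [0.5113, 0.1063, 0.3881]
eef_rot: [0.772, 0.636, 0.0, 0.0]
contact_force: [0.3, -0.4, 3.1]
finger_gap: 0.279
grip_force: 40.0
```

Request:
arm_command(moves=[{"dx":0,"dy":0,"dz":0.1,"ax":0,"ay":0,"az":0,"jaw":1.5},{"dx":0,"dy":0,"dz":0.2,"ax":0,"ay":0,"az":0,"jaw":1.5}])

```text
clock: 15.5
ee_pos: [0.5113, 0.1063, 0.3863]
eef_rot: [0.772, 0.636, 0.0, 0.0]
contact_force: [-0.5, -0.1, 9.4]
finger_gap: 0.276
grip_force: 40.0
```

Request:
arm_command(moves=[{"dx":0,"dy":0,"dz":0.1,"ax":0,"ay":0,"az":0,"jaw":1.5},{"dx":0,"dy":0,"dz":0.1,"ax":0,"ay":0,"az":0,"jaw":1.5}])

```text
clock: 15.75
ee_pos: [0.5113, 0.1063, 0.386]
eef_rot: [0.772, 0.636, 0.001, 0.001]
contact_force: [0.1, 0.0, 10.7]
finger_gap: 0.274
grip_force: 40.0
```

Request:
arm_command(moves=[{"dx":0,"dy":0,"dz":0.05,"ax":0,"ay":0,"az":0,"jaw":1.5},{"dx":0,"dy":0,"dz":0.05,"ax":0,"ay":0,"az":0,"jaw":1.5}])

```text
clock: 16.0
ee_pos: [0.5113, 0.1063, 0.3859]
eef_rot: [0.772, 0.636, 0.001, 0.001]
contact_force: [-2.1, -0.3, 14.4]
finger_gap: 0.278
grip_force: 40.0
```

```bash
python3 go.py; python3 wz.py s7
```

```text
t 16.0 pos [0.5113 0.1063 0.3859] F [-2.1 -0.3 14.4] gap 0.278 grip 40.0 toolY yaw -11.03 tilt 0.15
brown 112 ztop pct [120.  124.1 129.4]
0.09 27 fx [-14.8  -7.8  14.9] fy [-73.4 -62.4 -60.4]
0.1 32 fx [-14.6  -3.   14.1] fy [-70.7 -60.  -59. ]
0.11 28 fx [-14.4  -6.5  13.7] fy [-70.7 -58.2 -56. ]
0.12 21 fx [-14.7 -12.5  14.6] fy [-69.5 -57.3 -53.8]
jaw front fy [-27.6 -26.3] 271
```

Request:
arm_command(moves=[{"dx":0,"dy":0,"dz":0.04,"ax":0,"ay":0,"az":0,"jaw":1.5},{"dx":0,"dy":0,"dz":0.04,"ax":0,"ay":0,"az":0,"jaw":1.5}])

```text
clock: 16.3
ee_pos: [0.5113, 0.1063, 0.3859]
eef_rot: [0.772, 0.636, 0.001, 0.001]
contact_force: [-2.9, -1.1, 15.3]
finger_gap: 0.28
grip_force: 40.0
```

```bash
python3 go.py
```

```text
t 16.3 pos [0.5113 0.1063 0.3859] F [-2.9 -1.1 15.3] gap 0.28 grip 40.0 toolY yaw -11.03 tilt 0.17
```

Request:
arm_command(moves=[{"dx":0,"dy":0,"dz":0.05,"ax":0,"ay":0,"az":0,"jaw":1.5},{"dx":0,"dy":0,"dz":0.1,"ax":0,"ay":0,"az":0,"jaw":1.5},{"dx":0,"dy":0,"dz":0.1,"ax":0,"ay":0,"az":0,"jaw":1.5}])

```text
clock: 16.68
ee_pos: [0.5113, 0.1063, 0.3855]
eef_rot: [0.772, 0.636, 0.002, 0.001]
contact_force: [-4.1, -0.2, 19.8]
finger_gap: 0.277
grip_force: 40.0
```

```bash
python3 go.py; python3 wz.py s8
```

```text
t 16.68 pos [0.5113 0.1063 0.3855] F [-4.1 -0.2 19.8] gap 0.277 grip 40.0 toolY yaw -11.03 tilt 0.22
brown 116 ztop pct [121.1 124.8 127.7]
0.09 25 fx [-14.5  -3.   15.3] fy [-75.7 -62.1 -60. ]
0.1 29 fx [-15.1  -6.6  12.4] fy [-70.4 -59.8 -58.5]
0.11 31 fx [-14.6  -4.5  13.8] fy [-70.4 -58.1 -55.8]
0.12 26 fx [-14.5 -11.   14.2] fy [-70.4 -57.1 -55.1]
jaw front fy [-27.2 -26. ] 278
```

Contact is now about 23 N and climbing at roughly 10 N/mm, which is the tight-clamp slope. I lift off and take the tapper back to its old spot.

Request:
arm_command(moves=[{"dx":0,"dy":0,"dz":-0.5,"ax":0,"ay":0,"az":0,"jaw":1.5},{"dx":0,"dy":0,"dz":-1.5,"ax":0,"ay":0,"az":0,"jaw":1.5},{"dx":0,"dy":0,"dz":-4,"ax":0,"ay":0,"az":0,"jaw":1.5},{"dx":0,"dy":0,"dz":-4,"ax":0,"ay":0,"az":0,"jaw":1.5},{"dx":0,"dy":0,"dz":-4,"ax":0,"ay":0,"az":0,"jaw":1.5}])

```text
clock: 17.35
ee_pos: [0.511, 0.1063, 0.4217]
eef_rot: [0.772, 0.636, -0.001, -0.0]
contact_force: [-0.8, -0.2, -2.0]
finger_gap: 0.279
grip_force: 40.0
```

```bash
python3 go.py .4785 -.148 .42 -11; python3 wz.py s9; python3 - <<'E'
from h import *
a=cv2.imread("pics/s9.png"); cv2.imwrite("pics/cH.png",cv2.resize(a[130:265,190:330],(622,600),interpolation=cv2.INTER_CUBIC))
E
```

```text
t 17.35 pos [0.511  0.1063 0.4217] F [-0.8 -0.2 -2. ] gap 0.279 grip 40.0 toolY yaw -11.03 tilt 0.1
dxyz cm [-25.59   1.68   0.18] a deg [-0.1   0.03 -0.03]
brown 252 ztop pct [139.  139.7 140.7]
0.09 26 fx [-14.7  -8.1  15. ] fy [-73.8 -62.  -60.6]
0.1 36 fx [-14.7  -6.1  13.5] fy [-75.1 -60.3 -58.1]
0.11 31 fx [-14.7  -6.   13.2] fy [-75.  -57.5 -55.8]
0.12 35 fx [-14.7  -5.6  14.7] fy [-73.3 -56.2 -54.4]
0.13 98 fx [-14.2  -0.9  16.3] fy [-77.1 -62.4 -53. ]
0.14 23 fx [-14.7  -2.5  12.2] fy [-76.6 -60.2 -52.7]
jaw front fy [-27.5 -25.8] 268
```

View pics/cH.png

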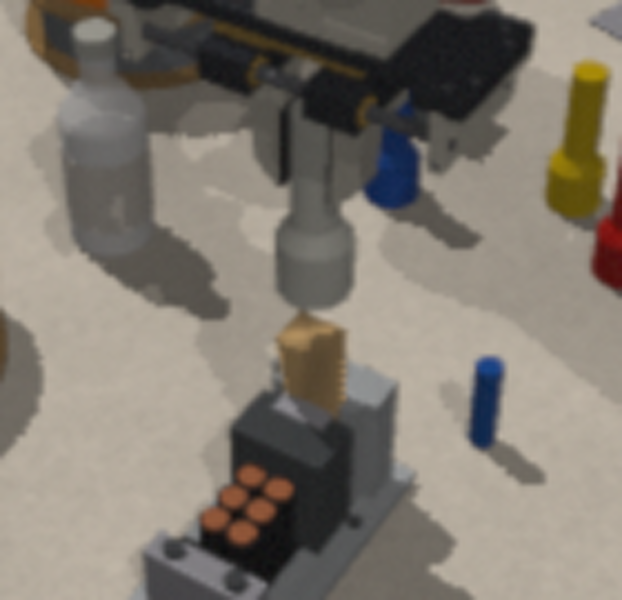

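The wedge stands firm at top z 0.1395. Now I set the tapper down at its old place.

Request:
arm_command(moves=[{"dx":-4,"dy":0.2,"dz":0,"ax":0,"ay":0,"az":0,"jaw":1.5},{"dx":-9,"dy":0.6,"dz":0,"ax":0,"ay":0,"az":0,"jaw":1.5},{"dx":-14,"dy":0.9,"dz":0,"ax":0,"ay":0,"az":0,"jaw":1.5},{"dx":-19,"dy":1.2,"dz":0,"ax":0,"ay":0,"az":0,"jaw":1.5},{"dx":-23,"dy":1.5,"dz":0,"ax":0,"ay":0,"az":0,"jaw":1.5},{"dx":-25.6,"dy":1.7,"dz":1,"ax":0,"ay":0,"az":0,"jaw":1.5},{"dx":-25.6,"dy":1.7,"dz":6,"ax":0,"ay":0,"az":0,"jaw":1.5},{"dx":-25.6,"dy":1.7,"dz":11,"ax":0,"ay":0,"az":0,"jaw":1.5},{"dx":-25.6,"dy":1.7,"dz":15.5,"ax":0,"ay":0,"az":0,"jaw":1.5},{"dx":-25.6,"dy":1.7,"dz":15.5,"ax":0,"ay":0,"az":0,"jaw":1.5}])

```text
clock: 18.65
ee_pos: [0.4776, -0.1476, 0.2645]
eef_rot: [0.772, 0.636, -0.002, -0.004]
contact_force: [-0.2, 0.2, -2.6]
finger_gap: 0.279
grip_force: 40.0
```

Request:
arm_command(moves=[{"dx":0,"dy":0,"dz":0.5,"ax":0,"ay":0,"az":0,"jaw":1.5},{"dx":0,"dy":0,"dz":1,"ax":0,"ay":0,"az":0,"jaw":1.5},{"dx":0,"dy":0,"dz":1.4,"ax":0,"ay":0,"az":0,"jaw":1.5},{"dx":0,"dy":0,"dz":1.7,"ax":0,"ay":0,"az":0,"jaw":1.5},{"dx":0,"dy":0,"dz":1.7,"ax":0,"ay":0,"az":0,"jaw":1.5}])

```text
clock: 19.27
ee_pos: [0.4789, -0.1482, 0.2508]
eef_rot: [0.772, 0.636, -0.0, -0.0]
contact_force: [0.4, 0.5, -3.1]
finger_gap: 0.277
grip_force: 40.0
```

```bash
python3 go.py .4785 -.148 .2455 -11
```

```text
t 19.27 pos [ 0.4789 -0.1482  0.2508] F [ 0.4  0.5 -3.1] gap 0.277 grip 40.0 toolY yaw -11.03 tilt 0.01
dxyz cm [ 0.01 -0.04  0.53] a deg [-0.01  0.   -0.03]
```

Request:
arm_command(moves=[{"dx":0,"dy":0,"dz":0.2,"ax":0,"ay":0,"az":0,"jaw":1.5},{"dx":0,"dy":0,"dz":0.4,"ax":0,"ay":0,"az":0,"jaw":1.5},{"dx":0,"dy":0,"dz":0.5,"ax":0,"ay":0,"az":0,"jaw":1.5},{"dx":0,"dy":0,"dz":0.5,"ax":0,"ay":0,"az":0,"jaw":1.5}])

```text
clock: 19.77
ee_pos: [0.4789, -0.1482, 0.246]
eef_rot: [0.772, 0.636, -0.0, 0.0]
contact_force: [-1.2, -0.3, 0.7]
finger_gap: 0.271
grip_force: 40.0
```

Touching the table (Fz went from -3 to +0.7). I release gently and rise.

Request:
arm_command(moves=[{"dx":0,"dy":0,"dz":0,"ax":0,"ay":0,"az":0,"jaw":6.5},{"dx":0,"dy":0,"dz":0,"ax":0,"ay":0,"az":0,"jaw":6.5},{"dx":0,"dy":0,"dz":0,"ax":0,"ay":0,"az":0,"jaw":6.5},{"dx":0,"dy":0,"dz":0,"ax":0,"ay":0,"az":0,"jaw":6.5},{"dx":0,"dy":0,"dz":0,"ax":0,"ay":0,"az":0,"jaw":6.5},{"dx":0,"dy":0,"dz":-3,"ax":0,"ay":0,"az":0,"jaw":6.5},{"dx":0,"dy":0,"dz":-7,"ax":0,"ay":0,"az":0,"jaw":6.5},{"dx":0,"dy":0,"dz":-12,"ax":0,"ay":0,"az":0,"jaw":6.5},{"dx":0,"dy":0,"dz":-12,"ax":0,"ay":0,"az":0,"jaw":6.5},{"dx":0,"dy":0,"dz":-12,"ax":0,"ay":0,"az":0,"jaw":6.5}])

```text
clock: 21.02
ee_pos: [0.4786, -0.148, 0.3653]
eef_rot: [0.772, 0.636, -0.0, -0.0]
contact_force: [0.7, -0.1, -0.4]
finger_gap: 0.707
grip_force: 0.0
```

```bash
python3 go.py; python3 wz.py s10; python3 - <<'E'
from h import *
a=cv2.imread("pics/s10.png"); cv2.imwrite("pics/cI.png",cv2.resize(a[110:300,190:390],(632,600)))
E
```

```text
t 21.02 pos [ 0.4786 -0.148   0.3653] F [ 0.7 -0.1 -0.4] gap 0.707 grip 0.0 toolY yaw -11.03 tilt 0.04
brown 256 ztop pct [138.7 139.7 140.4]
0.09 25 fx [-14.   -7.5  14.5] fy [-74.6 -62.8 -59.9]
0.1 32 fx [-14.4  -3.5  14.1] fy [-76.  -60.3 -58. ]
0.11 35 fx [-14.7  -7.2  14.1] fy [-74.5 -58.4 -56.3]
0.12 34 fx [-14.4  -7.1  14.5] fy [-71.9 -56.7 -54.7]
0.13 112 fx [-14.2  -1.   16. ] fy [-77.8 -63.1 -52.1]
0.14 14 fx [-13.6  -0.2  14.9] fy [-75.8 -58.7 -51.7]
jaw front fy [-28.  -25.7] 270
```

View pics/cI.png

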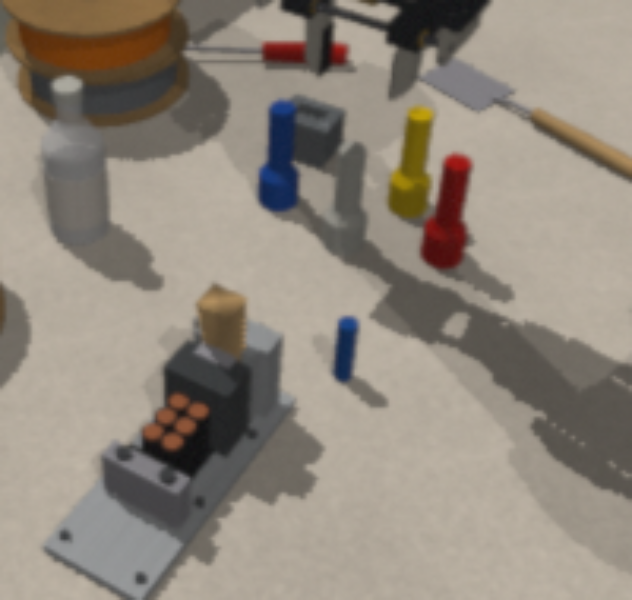

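The tapper stands upright at (348,200), clear of the gripper. The wedge is seated at (222,320) and the holder sits level between jaw and stop. I hand the job in.

```bash
python3 -c "
from rig import *
print(close_job())"
```

```text
the job is handed in; nothing more can be done
None
```

The wedge was tapped home with the white tapper, to about 23 N by the wrist force, and held its position afterwards; the tapper stands upright on the table again. The job is handed in, but no verdict came back, and the clamping force on the holder could not be read directly.

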